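# Hold the drill press at depth while the stop is set

### The job

We are setting the drilling depth on the small bench drill press. Free the quill by turning the orange quill-lock knob on top of the head about a quarter turn anticlockwise (seen from above), then pull the feed lever down by its red ball until the tip of the drill bit is level with the pencil line on the wooden offcut beside it. Finish still holding the lever there against its return spring, so that I can run the depth-stop nuts down; leave the offcut standing where it is and the other things on the bench alone.

Things in the scene. Friction and masses are not known exactly. Their poses are not given: they have to be found in the camera images.
- drill_press: small green bench drill press, fixed, 210 mm deep, 160 mm wide, 305 mm tall. Origin under the bit's axis at bench height; x points from its front (robot side) back to the column, z up. Top of its grey base: 18 mm up. Column: 32 mm thick, 73 mm behind the bit's axis. The head is clamped on the column at a height that differs by up to 16 mm from start to start and does not move by itself.
- quill_lock (a joint): angle of the quill lock, rad: 0 = locked, grows as it is turned anticlockwise seen from above, stop at 1.5. It starts between 0 and 0.2. Below about 0.75 a dog blocks the quill, and with it the feed lever; from 0.9 on the quill is free. Turn it past 1.0. It stays where it is left (friction about 0.08 N m).
- lock_grip (a point): centre of the orange bar of the quill-lock knob, its grip: 46 mm long (along this point's x), 12 mm wide (its y), 24 mm high; upright turning axis through this point, 60 mm in front of the bit's axis. The head's green front shoulder lies 51 mm below this point; behind the knob a black cover begins 19 mm from the axis, its top 27 mm below this point; a round motor cap, 42 mm from the axis, ends 3 mm below it.
- feed_lever: feed lever on the right side of the head. Origin on its pivot axis, 30 mm behind the bit's axis; the axis is horizontal, along this frame's y (to the machine's left). At rest the frame is parallel to drill_press. Pressing the ball down turns it by a negative angle about its y, at most 1.0 rad. Geared: 50 mm of quill travel a radian. Return spring: about 7 N at the ball to start it, 11 N at 1 rad.
- lever_ball (a point): centre of the red ball at the end of the feed lever, 29 mm in diameter, on a steel rod 11 mm thick. In the lever's frame it lies at (-145, -60, 79) mm, thus 165 mm from the pivot axis; at rest it stands 29 degrees above the pivot's level, toward the robot, and moves down on a 165 mm arc.
- quill (a joint): travel of the quill with chuck and bit, m: 0 = fully up, grows downward, stop at 0.05.
- bit_tip (a point): lowest point of the drill bit (7 mm thick, steel, not turning), on the bit's axis. At rest 46 to 62 mm above the top of the base; it moves down with the quill.
- marked_offcut: loose wooden block, 51 x 98 x 38 mm (its x, y, z), standing on the base to the left of the bit; origin at the centre of its underside.
- depth_line (a point): point on the block's upright centre line at the height of the thin dark pencil line that runs round all four sides, 20 mm above the block's underside.
- pencil: red carpenter's pencil lying on the bench, 14 x 172 x 7 mm; bystander.
- screwdriver_b: yellow screwdriver, 186 mm long, 28 mm thick; bystander.
- wrench_17: steel spanner at the bench's front edge, 204 mm long, 10 mm thick; bystander.
- black_tape: small roll of black tape, 58 mm across, 19 mm high; bystander.
- screw_box: small cardboard box, 76 x 98 x 34 mm; bystander.
- pliers: pliers with blue handles, 176 mm long; bystander.

How it is judged:
By the outcome, as a careful person would: the job done as asked, in the order asked, and still so for the second after the job is handed in, while the arm keeps its last pose, push and grip.
It also fails if it takes over 54 s, if anything falls off the work surface, if the arm or the gripper's body presses on something with over 40 N, if the wrist force passes 120 N, or if a joint passes its speed limit or range.

### The arm

A 6-joint arm with a two-finger parallel gripper is mounted at the origin on a cart in front of the work surface, level with it; the furniture and walls round the work are solid. World frame = base frame: x ahead of the robot, y to its left, z up, the work surface at z = 0. Lengths are in m, angles in rad, forces in N, time in s.
With the tool pointing down it reaches from about 0.35 to 0.975 m from the base axis. Payload 4.9 kg.
Tool frame: the origin (TCP) lies midway between the tips of the shut fingers; the grasp point (between the pads) lies 19 mm behind it; z points along the fingers, y is the line along which they close (so a half turn about z gives the same grasp; the last joint's range is limited). The gripper opens to 85 mm and grips with 20 to 120 N. Pads are 22 mm wide; open, the fingers measure 114 mm over their backs; the gripper's body (76 mm by 85 mm) begins 54 mm behind the grasp point. The pads swing forward as they close: fully open they stand 13 mm farther back than shut.
Start: joints at [-1.248, 0.053, 1.613, -0, 1.476, -0.119], TCP at [0.267, -0.565, 0.231] pointing down, gripper open.
Joint ranges: [-3.01, 3.01], [-1.01, 2.22], [0.06, 2.58], [-1.02, 4.17], [0.09, 2.62], [-3.14, 3.14]. Speed limits (rad/s): [2.57, 2.57, 3.14, 3.14, 3.14, 3.14].

### API

Orientations are given as a unit quaternion [x, y, z, w].
In Python, from rig import arm gives the robot as it stands.
- The arm moves only by the tool jog_arm, never from a script. Its argument "increments" is a list of rows, each an object with "dp": the shift along the tool's x, y, z scaled (see below), a list of three; "twist": the turn about the tool's z scaled (see below); "gripper": the opening, from 0 (shut) to 1 (fully open). A call has 1 to 8 rows; each row is the pose to reach, as a shift and turn from the pose commanded when the call began, along the tool's axes at that moment; what a row does not reach only later rows make up. The controller multiplies each number of a shift by 0.75 m and each number of a turn by 30 degrees. A row lasts 1/12 s, in which the tool goes at most 41.7 mm and 7.16 degrees, less where a joint would pass 70% of its speed; a pose out of reach is approached as far as the arm can. A call with a number of a shift or a turn outside -1 to 1 is refused whole. A call with a gripper value outside its range is refused whole. The fingers move at their own pace and stop on an object; "squeeze" is the grip in N (left out, the last holds). Time passes only in rows, so rows that repeat a pose let the fingers close. It gives the time, the measured TCP pose, the force, the opening and the grip force at its end, in the units of the state.
- arm.read_state(): the state, without advancing time (a new reading comes with each control period).
- arm.capture(name): name is "side" or "top"; returns the picture (480x640x3 uint8, red, green, blue); there is no depth.
- arm.camera_info(name): a dict with "fx", "fy", "cx", "cy" (pixels), "k1" (the pictures are not rectified: a ray, as slopes to the right and down, at radius r is drawn at 1 + k1 r^2 times it, then the intrinsics apply), "world_from_camera" (4x4, takes a point from camera to world coordinates). Camera axes: x right, y down, z forward; pixel columns grow to the right and rows downward; lengths in m; the calibration is good to about 2 mm. A picture is of the moment at which its call begins. camera_info takes no time and is no camera call.
- arm.job_done(): hands the job in; it is judged then, once.
The state is a dict: "clock": time; "q": joint angles; "qvel": joint speeds; "joint_efforts": joint torques, N m; "eef_pos": TCP position; "orientation": TCP orientation; "ft_force": force on the tool from outside, world axes, zero at the start; "torque": the same for the moment, N m; "finger_gap": opening from 0.0 (shut) to 1.0 (fully open); "gripper_force": force on a finger pad.
Only numpy, scipy, OpenCV 4.12 (cv2) and the standard library are available. Lean on these libraries where they do the work, as an engineer would, in place of code of your own. Each camera call takes 0.05 s, during which the arm holds its last target. There are 200 camera calls.

## Working session

There is one attempt and no reset: what is moved stays moved. The work goes in short steps, Python scripts to look and compute and a tool call to move; the robot and the scene stay as the last step left them, time stands still between calls to the robot, and variables do not carry over. Pictures are saved under pics/ and viewed, at most 10 in all, crops included, and the job is handed in when it is done.

Besides the shell and the picture viewer there is one more tool, called after ">>>" as a command line: name --argument value ..., lists and objects as JSON in quotes. jog_arm: Moves the arm, as the interface text tells. Shifts and turns lie within -1 to 1; 1 stands for 0.75 m of shift or 30 degrees of turn. Its arguments: {"type":"object","properties":{"increments":{"type":"array","items":{"type":"object","properties":{"dp":{"type":"array","items":{"type":"number","minimum":-1,"maximum":1}},"twist":{"type":"number","minimum":-1,"maximum":1},"gripper":{"type":"number"}}}},"squeeze":{"type":"number"}},"required":["increments"]}

```bash
mkdir -p pics
python3 - <<'E'
from rig import arm
import cv2
for n in("side","top"):
    im=arm.capture(n);cv2.imwrite(f"pics/{n}0.png",im[:,:,::-1]);i=arm.camera_info(n);print({k:(v.round(4).tolist() if hasattr(v,'round') and hasattr(v,'tolist') else v) for k,v in i.items()})
print(arm.read_state())
E
```

```text
{'fx': 506.78518665760737, 'fy': 506.78518665760737, 'cx': 322.71291011695405, 'cy': 231.4509376102448, 'k1': 0.027889084054872955, 'world_from_camera': [[0.9999, 0.0099, -0.0015, 0.4998], [0.0051, -0.3772, 0.9261, -1.5361], [0.0087, -0.9261, -0.3772, 0.7772], [0.0, 0.0, 0.0, 1.0]]}
{'fx': 564.5323085411284, 'fy': 564.5323085411284, 'cx': 315.35175511290123, 'cy': 241.51376017332518, 'k1': -0.008769919536597247, 'world_from_camera': [[-0.3055, -0.7505, 0.586, -0.4323], [-0.9521, 0.2347, -0.1958, 0.2427], [0.0094, -0.6178, -0.7863, 1.4771], [0.0, 0.0, 0.0, 1.0]]}
{'clock': 0.1, 'q': array([-1.24801683e+00,  5.33217374e-02,  1.61417729e+00,  3.37194145e-05,
        1.47601522e+00, -1.18982127e-01]), 'qvel': array([ 0.00068803, -0.00188939, -0.00330077, -0.00170101, -0.00026908,
        0.00265641]), 'joint_efforts': array([ 7.02065045e-04, -3.94903135e+01, -3.71362531e+01, -1.23025820e-04,
        3.88304237e-03, -6.10590831e-06]), 'eef_pos': array([ 0.26704302, -0.56444116,  0.23015451]), 'orientation': array([ 9.75704754e-01,  2.19087446e-01, -8.10394678e-05, -9.57523242e-04]), 'ft_force': array([0.71030716, 0.09986354, 0.20337531]), 'torque': array([-0.03176873, -0.00366545,  0.00657344]), 'gripper_force': 0.0, 'finger_gap': 0.9974907782699943}
```

View pics/side0.png

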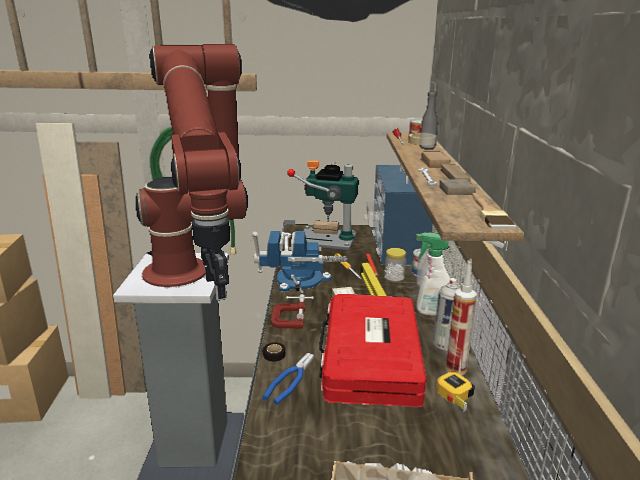

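View pics/top0.png

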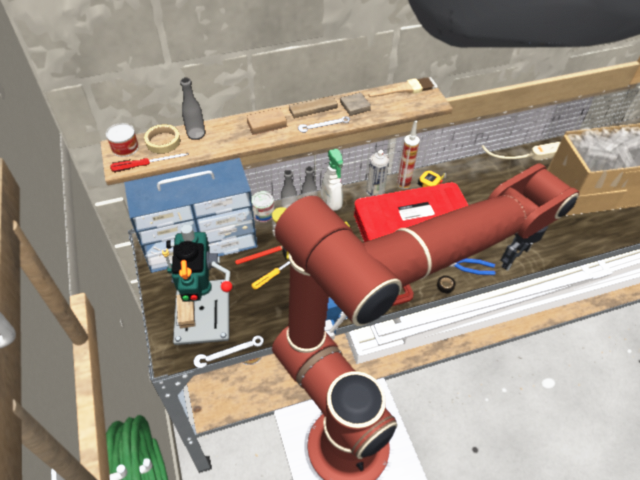

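The side view shows the press near (330,190) with the ball at (291,173) and the knob at (313,164). In the top view the ball is at (227,287) and the knob near (185,270). I'll triangulate these and enlarge the crops.

```bash
cat > h.py <<'E'
import numpy as np, cv2
from rig import arm
def ray(n,u,v):
    i=arm.camera_info(n);K=np.array([[i['fx'],0,i['cx']],[0,i['fy'],i['cy']],[0,0,1]])
    # r'=r(1+k r^2): invert
    x,y=cv2.undistortPoints(np.array([[[u,v]]],float),K,np.array([i['k1'],0,0,0,0]))[0,0]
    T=np.array(i['world_from_camera']);d=T[:3,:3]@[x,y,1];return T[:3,3],d/np.linalg.norm(d)
def tri(a,b):
    (o,d),(p,e)=ray('side',*a),ray('top',*b)
    s,t=np.linalg.lstsq(np.c_[d,-e],p-o,rcond=None)[0]
    A,B=o+s*d,p+t*e;return (A+B)/2,np.linalg.norm(A-B)
def onz(n,u,v,z):
    o,d=ray(n,u,v);return o+d*(z-o[2])/d[2]
def proj(n,P):
    i=arm.camera_info(n);T=np.linalg.inv(np.array(i['world_from_camera']));c=T[:3,:3]@P+T[:3,3]
    s=c[:2]/c[2];s=s*(1+i['k1']*(s@s));return np.array([i['fx']*s[0]+i['cx'],i['fy']*s[1]+i['cy']])
def blob(im,kind,box):
    h=cv2.cvtColor(im,cv2.COLOR_RGB2HSV);H,S,V=[h[...,k].astype(int) for k in range(3)]
    m={'red':((H<5)|(H>172))&(S>170)&(V>90),'orange':(H>=8)&(H<=20)&(S>170)&(V>110)}[kind]
    x0,y0,x1,y1=box;k=np.zeros(m.shape,bool);k[y0:y1,x0:x1]=1;m&=k
    v,u=np.nonzero(m);return m,u,v
E
python3 - <<'E'
from h import *
S=cv2.imread('pics/side0.png')[:,:,::-1];T=cv2.imread('pics/top0.png')[:,:,::-1]
r={}
for n,im,b in(('side',S,(270,150,370,250)),('top',T,(160,220,245,310))):
    for k in('red','orange'):
        m,u,v=blob(im,k,b);r[n,k]=(u.mean(),v.mean());print(n,k,len(u),r[n,k],u.min(),u.max(),v.min(),v.max())
for k in('red','orange'):print(k,tri(r['side',k],r['top',k]))
a=cv2.resize(S[150:260,270:370],None,fx=5,fy=5,interpolation=cv2.INTER_CUBIC)
b=cv2.resize(T[225:350,160:240],None,fx=4.4,fy=4.4,interpolation=cv2.INTER_CUBIC)[:550,:300]
cv2.imwrite('pics/c0.png',np.hstack([a[:550],b])[:,:,::-1])
E
```

```text
side red 42 (np.float64(291.1904761904762), np.float64(172.47619047619048)) 288 305 169 186
side orange 79 (np.float64(312.9620253164557), np.float64(164.15189873417722)) 308 318 161 168
top red 153 (np.float64(223.11111111111111), np.float64(282.16339869281046)) 190 244 258 299
top orange 124 (np.float64(184.57258064516128), np.float64(269.64516129032256)) 179 191 260 278
red (array([0.387668  , 0.20859276, 0.29471992]), np.float64(0.010982515284521682))
orange (array([0.45821724, 0.29535381, 0.299573  ]), np.float64(0.0005693239093507741))
```

View pics/c0.png

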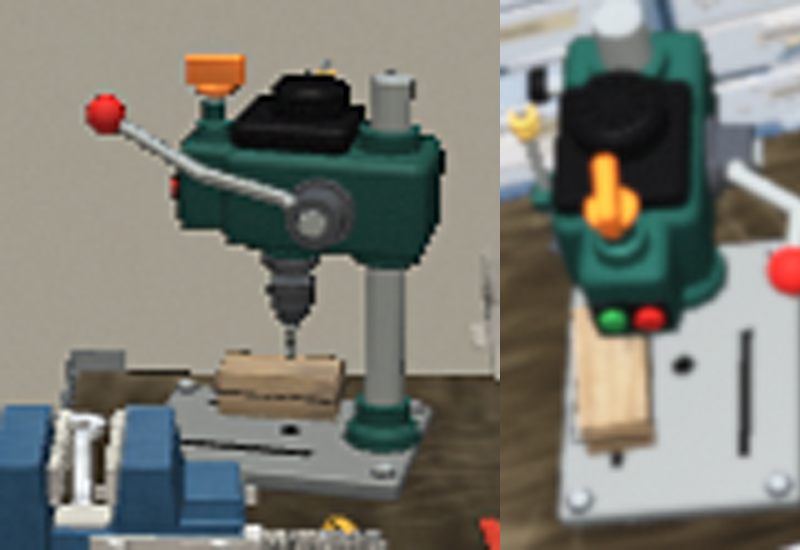

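Run:
```python
from h import *
S=cv2.imread('pics/side0.png')[:,:,::-1];T=cv2.imread('pics/top0.png')[:,:,::-1]
def c(im,k,b):
    m,u,v=blob(im,k,b);return (u.min()+u.max())/2,(v.min()+v.max())/2,len(u)
bs=c(S,'red',(284,165,300,181));bt=c(T,'red',(218,275,238,299))
print(bs,bt);B,e=tri(bs[:2],bt[:2]);print('ball',B,e)
f=lambda x,y:(270+(x-2)/5,150+(y-2)/5); g=lambda x,y:(160+(x-502)/4.4,225+(y-2)/4.4)
print('hole',onz('side',*f(290,430),.018),onz('top',*g(683,365),.018))
print('base corners top',[onz('top',*g(*p),.018).round(4) for p in((560,518),(800,495),(580,500),(778,485))])
print('bolts side',[onz('side',*f(*p),.018).round(4) for p in((383,470),(187,385))])
K,e=tri(f(215,72),g(607,185));print('knob',K,e)
m,u,v=blob(T,'orange',(160,220,210,285));print('top orange rows',[(r,u[v==r].min(),u[v==r].max()) for r in sorted(set(v))])
m,u,v=blob(S,'orange',(300,155,330,172));print('side rows',[(r,u[v==r].min(),u[v==r].max()) for r in sorted(set(v))])
print('bar ends top z=.312',onz('top',*g(601,155),.312),onz('top',*g(606,200),.312))
print('red btn',tri(f(174,186),g(650,318)),'head front bottom corners@.2',onz('top',*g(600,330),.2),onz('top',*g(680,330),.2))
print('block bottom near side',[onz('side',*f(*p),.018).round(4) for p in((218,410),(333,418))])
print('line near',[onz('side',*f(*p),.038).round(4) for p in((218,390),(333,398))])
for z in np.arange(.06,.085,.004):
  o,d=ray('side',*f(290,358));h=onz('side',*f(290,430),.018);print(z.round(3),proj('side',np.r_[h[:2],z]),end=' ')
print(f(290,358))
```

```text
(np.float64(291.0), np.float64(172.0), 41) (np.float64(227.0), np.float64(286.5), 85)
ball [0.38142777 0.20340459 0.29345455] 0.0035110079620386666
hole [0.5160471  0.28554213 0.018     ] [0.51737589 0.28406304 0.018     ]
base corners top [array([0.4261, 0.3825, 0.018 ]), array([0.3956, 0.2293, 0.018 ]), array([0.4353, 0.3679, 0.018 ]), array([0.4073, 0.2416, 0.018 ])]
bolts side [array([0.5856, 0.2093, 0.018 ]), array([0.4327, 0.3784, 0.018 ])]
knob [0.46024337 0.29443825 0.3031437 ] 0.007979070201402965
top orange rows [(np.int64(260), np.int64(181), np.int64(185)), (np.int64(261), np.int64(181), np.int64(186)), (np.int64(262), np.int64(180), np.int64(186)), (np.int64(263), np.int64(180), np.int64(186)), (np.int64(264), np.int64(181), np.int64(186)), (np.int64(265), np.int64(181), np.int64(186)), (np.int64(266), np.int64(181), np.int64(186)), (np.int64(267), np.int64(181), np.int64(188)), (np.int64(268), np.int64(181), np.int64(190)), (np.int64(269), np.int64(180), np.int64(190)), (np.int64(270), np.int64(179), np.int64(191)), (np.int64(271), np.int64(179), np.int64(191)), (np.int
[... 701 characters left out ...]
(315))]
bar ends top z=.312 [0.48074805 0.29455708 0.312     ] [0.44808638 0.29717358 0.312     ]
red btn (array([0.4271771 , 0.29102195, 0.21397605]), np.float64(0.0017290083456486963)) head front bottom corners@.2 [0.43826005 0.32204404 0.2       ] [0.42381754 0.27602768 0.2       ]
block bottom near side [array([0.4591, 0.3253, 0.018 ]), array([0.55 , 0.311, 0.018])]
line near [array([0.4592, 0.318 , 0.038 ]), array([0.5495, 0.3035, 0.038 ])]
0.06 [327.73365037 225.56430444] 0.064 [327.74649772 224.6000356 ] 0.068 [327.75936595 223.63427386] 0.072 [327.77225514 222.66701514] 0.076 [327.78516533 221.69825538] 0.08 [327.79809659 220.72799048] 0.084 [327.81104898 219.75621634] (327.6, 221.2)
```

>>> jog_arm --increments '[{"dp":[0,0,-0.055],"gripper":0.45},{"dp":[0,0,-0.11],"gripper":0.45},{"dp":[0,0,-0.165],"gripper":0.45},{"dp":[0.722,-0.927,-0.23],"gripper":0.45},{"dp":[0.722,-0.927,-0.23],"gripper":0.45},{"dp":[0.722,-0.927,-0.23],"gripper":0.45},{"dp":[0.722,-0.927,-0.23],"gripper":0.45},{"dp":[0.722,-0.927,-0.23],"gripper":0.45}]'

```text
invalid input
```

```bash
cat >> h.py <<'E'
def go(target,az):
    "numbers of the move to the world TCP target with tool x at azimuth az (deg)"
    from scipy.spatial.transform import Rotation as R
    s=arm.read_state();M=R.from_quat(s['orientation']).as_matrix()
    a=np.degrees(np.arctan2(M[1,0],M[0,0]))
    d=M.T@(np.array(target)-s['eef_pos'])/.75
    print('t',s['clock'].__round__(2),'pos',s['eef_pos'].round(4),'az',a.round(2),'F',s['ft_force'].round(1),'gap',round(s['finger_gap'],3),'gf',round(s['gripper_force'],1),'j6',s['q'][5].round(2))
    print('dp',d.round(4),'twist',((a-az)/30).round(3),'tilt',M[:,2].round(4))
E
python3 -c "
from h import *
go([.458,.296,.40],-5)"
```

```text
t 0.1 pos [ 0.267  -0.5644  0.2302] az 25.31 F [0.7 0.1 0.2] gap 0.997 gf 0.0 j6 -0.12
dp [ 0.7207 -0.9287 -0.2245] twist 1.01 tilt [-6.0e-04  1.8e-03 -1.0e+00]
```

>>> jog_arm --increments '[{"dp":[0,0,-0.055],"twist":0,"gripper":0.45},{"dp":[0,0,-0.11],"twist":0,"gripper":0.45},{"dp":[0,0,-0.165],"twist":0,"gripper":0.45},{"dp":[0.722,-0.927,-0.23],"twist":0,"gripper":0.45},{"dp":[0.722,-0.927,-0.23],"twist":0,"gripper":0.45},{"dp":[0.722,-0.927,-0.23],"twist":0,"gripper":0.45},{"dp":[0.722,-0.927,-0.23],"twist":0,"gripper":0.45},{"dp":[0.722,-0.927,-0.23],"twist":0,"gripper":0.45}]' --squeeze 60

```text
clock: 0.77
eef_pos: [0.3125, -0.36, 0.366]
orientation: [0.976, 0.219, -0.0, -0.0]
ft_force: [0.7, 0.2, 0.4]
finger_gap: 0.448
gripper_force: 0.0
```

```bash
python3 -c "
from h import *
go([.458,.296,.40],-5)"
```

```text
t 0.77 pos [ 0.3125 -0.36    0.366 ] az 25.27 F [0.7 0.2 0.4] gap 0.448 gf 0.0 j6 0.12
dp [ 0.5488 -0.7083 -0.0447] twist 1.009 tilt [-3.e-04  8.e-04 -1.e+00]
```

>>> jog_arm --increments '[{"dp":[0.549,-0.708,-0.05],"twist":0,"gripper":0.45},{"dp":[0.549,-0.708,-0.05],"twist":0,"gripper":0.45},{"dp":[0.549,-0.708,-0.05],"twist":0,"gripper":0.45},{"dp":[0.549,-0.708,-0.05],"twist":0.2,"gripper":0.45},{"dp":[0.549,-0.708,-0.05],"twist":0.4,"gripper":0.45},{"dp":[0.549,-0.708,-0.05],"twist":0.6,"gripper":0.45},{"dp":[0.549,-0.708,-0.05],"twist":0.8,"gripper":0.45},{"dp":[0.549,-0.708,-0.05],"twist":1,"gripper":0.45}]'

```text
clock: 1.43
eef_pos: [0.3788, -0.0658, 0.3832]
orientation: [1.0, -0.027, 0.0, 0.0]
ft_force: [0.9, -0.5, -0.2]
finger_gap: 0.454
gripper_force: 0.0
```

```bash
python3 -c "
from h import *
go([.458,.296,.40],-5)"
```

```text
t 1.43 pos [ 0.3788 -0.0658  0.3832] az -3.15 F [ 0.9 -0.5 -0.2] gap 0.454 gf 0.0 j6 1.26
dp [ 0.079  -0.4874 -0.0223] twist 0.062 tilt [ 2.e-04 -0.e+00 -1.e+00]
```

>>> jog_arm --increments '[{"dp":[0.079,-0.487,-0.022],"twist":0.06,"gripper":0.45},{"dp":[0.079,-0.487,-0.022],"twist":0.06,"gripper":0.45},{"dp":[0.079,-0.487,-0.022],"twist":0.06,"gripper":0.45},{"dp":[0.079,-0.487,-0.022],"twist":0.06,"gripper":0.45},{"dp":[0.079,-0.487,-0.022],"twist":0.06,"gripper":0.45},{"dp":[0.079,-0.487,-0.022],"twist":0.06,"gripper":0.45},{"dp":[0.079,-0.487,-0.022],"twist":0.06,"gripper":0.45},{"dp":[0.079,-0.487,-0.022],"twist":0.06,"gripper":0.45}]'

```text
clock: 2.1
eef_pos: [0.4483, 0.2604, 0.3978]
orientation: [0.999, -0.04, -0.0, 0.0]
ft_force: [1.0, -0.9, 1.8]
finger_gap: 0.453
gripper_force: 0.0
```

>>> jog_arm --increments '[{"dp":[0,-0.05,0],"twist":0,"gripper":0.45},{"dp":[0,-0.05,0],"twist":0,"gripper":0.45}]'

```text
clock: 2.27
eef_pos: [0.4511, 0.3005, 0.3962]
orientation: [0.999, -0.038, -0.002, -0.0]
ft_force: [-0.6, -0.7, -0.6]
finger_gap: 0.451
gripper_force: 0.0
```

Run:
```python
from h import *
go([.458,.296,.40],-5)
for n,b in(('side',(250,100,380,250)),('top',(130,190,270,350))):
    im=arm.capture(n);cv2.imwrite(f'pics/{n}1.png',im[:,:,::-1])
a=cv2.imread('pics/side1.png')[90:210,250:370];b=cv2.imread('pics/top1.png')[190:310,140:220]
f=lambda c:cv2.resize(c,None,fx=4,fy=4,interpolation=cv2.INTER_CUBIC)
cv2.imwrite('pics/c1.png',np.hstack([f(a),f(b)]))
```

```text
t 2.27 pos [0.4511 0.3005 0.3962] az -4.3 F [-0.6 -0.7 -0.6] gap 0.451 gf 0.0 j6 2.1
dp [ 0.0096  0.0053 -0.0051] twist 0.023 tilt [-3.4e-03  9.0e-04 -1.0e+00]
```

View pics/c1.png

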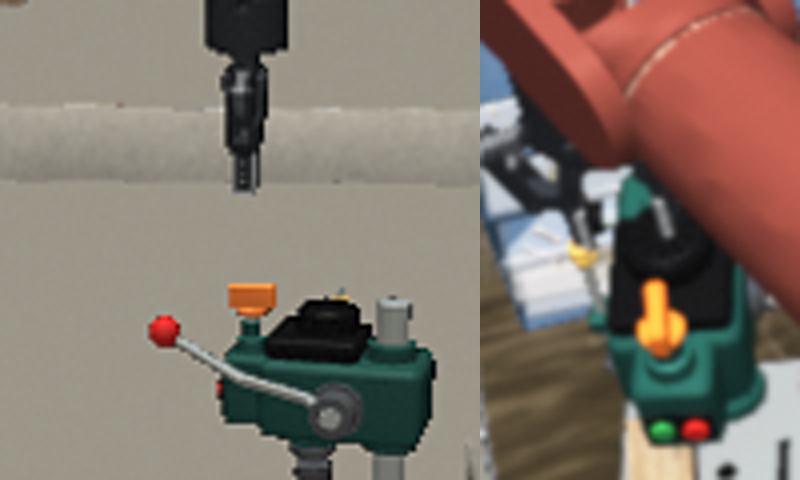

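The gripper hovers about 7 mm short of the knob at crop (252,298), with the bar running front to back and nothing in between. Next I correct that and descend.

>>> jog_arm --increments '[{"dp":[0.01,0.005,0],"twist":0.02,"gripper":0.45},{"dp":[0.01,0.005,0.05],"twist":0.02,"gripper":0.45},{"dp":[0.01,0.005,0.09],"twist":0.02,"gripper":0.45},{"dp":[0.01,0.005,0.12],"twist":0.02,"gripper":0.45},{"dp":[0.01,0.005,0.146],"twist":0.02,"gripper":0.45},{"dp":[0.01,0.005,0.146],"twist":0.02,"gripper":0.45}]'

```text
clock: 2.87
eef_pos: [0.46, 0.2891, 0.2904]
orientation: [0.999, -0.048, 0.001, -0.001]
ft_force: [0.1, 0.3, 1.4]
finger_gap: 0.447
gripper_force: 0.0
```

Run:
```python
from h import *
go([.458,.296,.285],-5)
a=arm.capture('side')[110:210,270:370];b=arm.capture('top')[220:320,150:210]
f=lambda c:cv2.resize(c,None,fx=5,fy=5,interpolation=cv2.INTER_CUBIC)
cv2.imwrite('pics/c2.png',np.hstack([f(a),f(b)])[:,:,::-1])
```

```text
t 2.87 pos [0.46   0.2891 0.2904] az -5.47 F [0.1 0.3 1.4] gap 0.447 gf 0.0 j6 2.09
dp [-0.0036 -0.0089  0.0072] twist -0.016 tilt [ 3.e-03  9.e-04 -1.e+00]
```

View pics/c2.png

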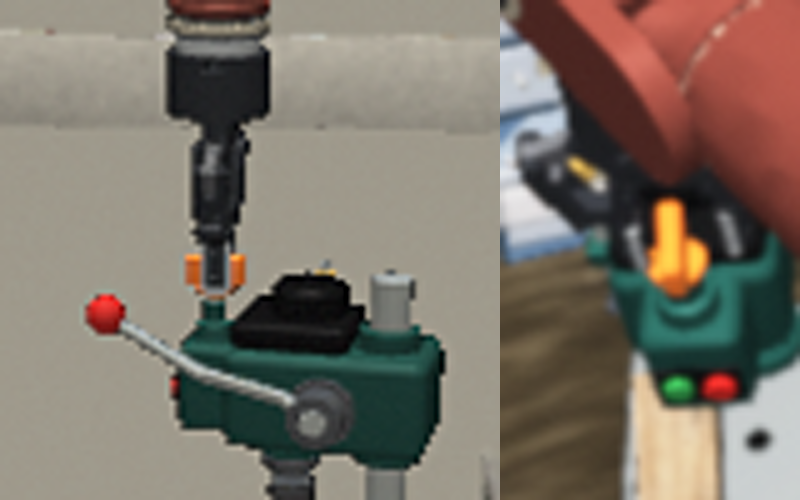

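Both fingers straddle the orange bar, at side crop (215,270) and top crop (668,230). A round collar sits just under the bar, so I stay at this height, shift about 5 mm and close.

>>> jog_arm --increments '[{"dp":[-0.002,-0.007,-0.002],"twist":0,"gripper":0.45},{"dp":[-0.002,-0.007,-0.002],"twist":0,"gripper":0.1},{"dp":[-0.002,-0.007,-0.002],"twist":0,"gripper":0},{"dp":[-0.002,-0.007,-0.002],"twist":0,"gripper":0},{"dp":[-0.002,-0.007,-0.002],"twist":0,"gripper":0},{"dp":[-0.002,-0.007,-0.002],"twist":0,"gripper":0}]' --squeeze 50

```text
clock: 3.47
eef_pos: [0.4585, 0.2964, 0.2916]
orientation: [0.999, -0.046, 0.001, -0.0]
ft_force: [0.2, -0.2, 5.3]
finger_gap: 0.128
gripper_force: 51.6
```

```bash
python3 -c "
from h import *
go([.458,.296,.29],-5)"
```

```text
t 3.47 pos [0.4585 0.2964 0.2916] az -5.29 F [ 0.2 -0.2  5.3] gap 0.128 gf 51.6 j6 2.1
dp [-0.0006  0.0006  0.0021] twist -0.01 tilt [ 2.1e-03  4.0e-04 -1.0e+00]
```

Gripped cleanly at about 11 mm with low side force. I turn it anticlockwise next.

>>> jog_arm --increments '[{"dp":[0,0,0],"twist":-0.14,"gripper":0},{"dp":[0,0,0],"twist":-0.28,"gripper":0},{"dp":[0,0,0],"twist":-0.42,"gripper":0},{"dp":[0,0,0],"twist":-0.56,"gripper":0},{"dp":[0,0,0],"twist":-0.7,"gripper":0},{"dp":[0,0,0],"twist":-0.84,"gripper":0},{"dp":[0,0,0],"twist":-1,"gripper":0}]'

```text
clock: 4.05
eef_pos: [0.4583, 0.2973, 0.2915]
orientation: [0.976, 0.216, 0.001, -0.001]
ft_force: [-0.1, 3.2, 4.9]
finger_gap: 0.126
gripper_force: 51.7
```

>>> jog_arm --increments '[{"dp":[0,0,0],"twist":-0.14,"gripper":0},{"dp":[0,0,0],"twist":-0.28,"gripper":0},{"dp":[0,0,0],"twist":-0.42,"gripper":0},{"dp":[0,0,0],"twist":-0.56,"gripper":0},{"dp":[0,0,0],"twist":-0.7,"gripper":0},{"dp":[0,0,0],"twist":-0.84,"gripper":0},{"dp":[0,0,0],"twist":-1,"gripper":0},{"dp":[0,0,0],"twist":-1,"gripper":0}]'

```text
clock: 4.72
eef_pos: [0.4577, 0.2981, 0.2916]
orientation: [0.887, 0.461, 0.001, -0.002]
ft_force: [-2.0, 6.0, 5.4]
finger_gap: 0.131
gripper_force: 51.5
```

```bash
python3 -c "
from h import *
go([.458,.296,.29],60);print(arm.read_state()['torque'])"
```

```text
t 4.72 pos [0.4577 0.2981 0.2916] az 54.96 F [-2.   6.   5.4] gap 0.131 gf 51.5 j6 1.05
dp [-0.0021  0.0019  0.0021] twist -0.168 tilt [ 7.0e-04  4.2e-03 -1.0e+00]
[0.74649851 0.24492    0.06444499]
```

>>> jog_arm --increments '[{"dp":[0,0,0],"twist":-0.14,"gripper":0},{"dp":[0,0,0],"twist":-0.26,"gripper":0},{"dp":[0,0,0],"twist":-0.26,"gripper":0},{"dp":[0,0,0],"twist":-0.26,"gripper":0.32},{"dp":[0,0,0],"twist":-0.26,"gripper":0.32},{"dp":[0,0,0],"twist":-0.26,"gripper":0.32}]'

```text
clock: 5.22
eef_pos: [0.4584, 0.2965, 0.2908]
orientation: [0.855, 0.519, 0.001, 0.0]
ft_force: [2.0, 0.7, 5.0]
finger_gap: 0.319
gripper_force: 2.2
```

>>> jog_arm --increments '[{"dp":[0,0,-0.04],"twist":0,"gripper":0.32},{"dp":[0,0,-0.09],"twist":0,"gripper":0.32},{"dp":[0,0,-0.14],"twist":0,"gripper":0.4},{"dp":[0,0,-0.14],"twist":0,"gripper":0.6}]'

```text
clock: 5.55
eef_pos: [0.4595, 0.297, 0.4036]
orientation: [0.855, 0.519, 0.006, 0.001]
ft_force: [0.4, 0.1, 1.1]
finger_gap: 0.525
gripper_force: 0.0
```

Run:
```python
from h import *
go([.380,.203,.36],-11)
a=arm.capture('side')[110:210,270:370];b=arm.capture('top')[220:320,150:250]
f=lambda c:cv2.resize(c,None,fx=4,fy=4,interpolation=cv2.INTER_CUBIC)
cv2.imwrite('pics/c3.png',np.hstack([f(a),f(b)])[:,:,::-1])
```

```text
t 5.55 pos [0.4595 0.297  0.4036] az 62.51 F [0.4 0.1 1.1] gap 0.525 gf 0.0 j6 0.92
dp [-0.1606 -0.0367  0.0564] twist 2.45 tilt [ 0.0106  0.0047 -0.9999]
```

View pics/c3.png

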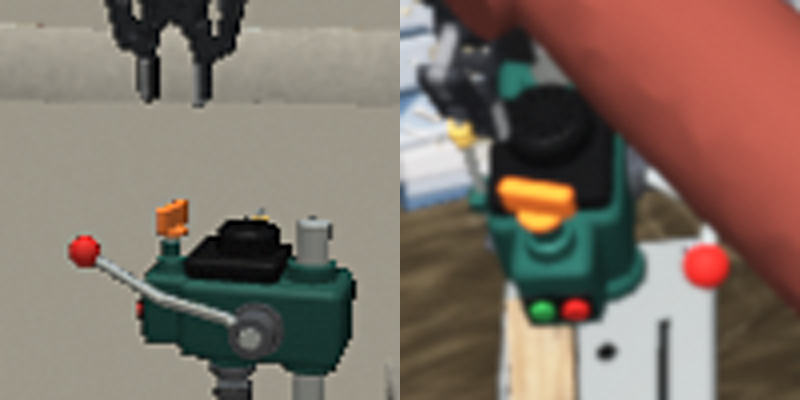

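The bar now lies across the head, about 73° round, at top crop (537,203). The ball stays at side crop (84,250). Next I move over the ball.

>>> jog_arm --increments '[{"dp":[-0.05,-0.012,0],"twist":0.2,"gripper":0.6},{"dp":[-0.1,-0.024,0],"twist":0.4,"gripper":0.6},{"dp":[-0.16,-0.036,0],"twist":0.6,"gripper":0.6},{"dp":[-0.16,-0.036,0],"twist":0.8,"gripper":0.6},{"dp":[-0.16,-0.036,0],"twist":1,"gripper":0.6}]'

```text
clock: 6.07
eef_pos: [0.3769, 0.2008, 0.393]
orientation: [0.961, 0.277, -0.001, 0.0]
ft_force: [-0.1, -0.3, 1.0]
finger_gap: 0.6
gripper_force: 0.0
```

>>> jog_arm --increments '[{"dp":[0,0,0],"twist":0.2,"gripper":0.6},{"dp":[0,0,0],"twist":0.4,"gripper":0.6},{"dp":[0,0,0],"twist":0.6,"gripper":0.6},{"dp":[0,0,0],"twist":0.8,"gripper":0.6},{"dp":[0,0,0],"twist":1,"gripper":0.6}]'

```text
clock: 6.48
eef_pos: [0.378, 0.202, 0.3922]
orientation: [1.0, 0.019, -0.002, 0.001]
ft_force: [-0.3, -0.6, 0.9]
finger_gap: 0.604
gripper_force: 0.0
```

```bash
python3 -c "
from h import *
go([.381,.2035,.34],-11)"
```

```text
t 6.48 pos [0.378  0.202  0.3922] az 2.22 F [-0.3 -0.6  0.9] gap 0.604 gf 0.0 j6 1.85
dp [ 0.0044 -0.0019  0.0696] twist 0.441 tilt [-0.0048 -0.0018 -1.    ]
```

>>> jog_arm --increments '[{"dp":[0.004,-0.002,0],"twist":0.2,"gripper":0.6},{"dp":[0.004,-0.002,0],"twist":0.44,"gripper":0.6},{"dp":[0.004,-0.002,0.05],"twist":0.44,"gripper":0.6},{"dp":[0.004,-0.002,0.09],"twist":0.44,"gripper":0.6},{"dp":[0.004,-0.002,0.09],"twist":0.44,"gripper":0.6}]'

```text
clock: 6.9
eef_pos: [0.378, 0.2027, 0.3175]
orientation: [0.996, -0.093, -0.008, 0.003]
ft_force: [-0.8, 0.3, -1.4]
finger_gap: 0.597
gripper_force: 0.0
```

Run:
```python
from h import *
go([.381,.2035,.278],-11)
a=arm.capture('side')[110:210,250:350];b=arm.capture('top')[220:320,180:280]
f=lambda c:cv2.resize(c,None,fx=4,fy=4,interpolation=cv2.INTER_CUBIC)
cv2.imwrite('pics/c4.png',np.hstack([f(a),f(b)])[:,:,::-1])
```

```text
t 6.9 pos [0.378  0.2027 0.3175] az -10.69 F [-0.8  0.3 -1.4] gap 0.597 gf 0.0 j6 2.08
dp [ 0.0045 -0.0022  0.0525] twist 0.01 tilt [-0.0159 -0.0054 -0.9999]
```

View pics/c4.png

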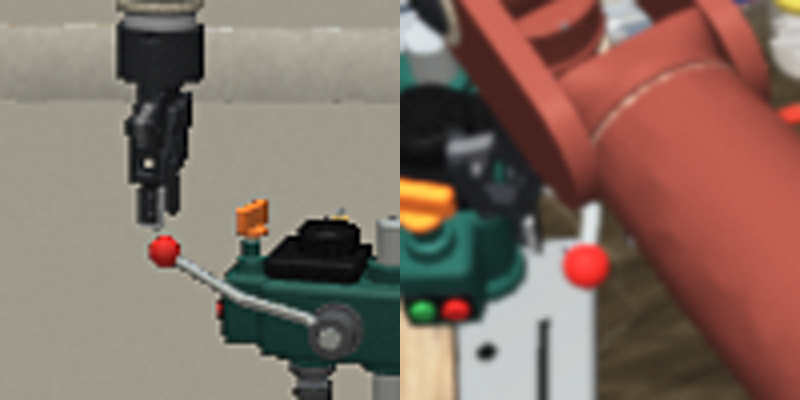

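The fingers are above the ball at side crop (165,250) and straddle it in line. I descend and grip.

>>> jog_arm --increments '[{"dp":[0.003,-0.001,0.025],"twist":0,"gripper":0.6},{"dp":[0.003,-0.001,0.052],"twist":0,"gripper":0.6},{"dp":[0.003,-0.001,0.052],"twist":0,"gripper":0.6},{"dp":[0.003,-0.001,0.052],"twist":0,"gripper":0.3},{"dp":[0.003,-0.001,0.052],"twist":0,"gripper":0.1},{"dp":[0.003,-0.001,0.052],"twist":0,"gripper":0},{"dp":[0.003,-0.001,0.052],"twist":0,"gripper":0},{"dp":[0.003,-0.001,0.052],"twist":0,"gripper":0}]' --squeeze 50

```text
clock: 7.67
eef_pos: [0.3847, 0.2048, 0.2915]
orientation: [0.996, -0.093, 0.002, -0.001]
ft_force: [-2.4, 1.5, 6.3]
finger_gap: 0.286
gripper_force: 49.2
```

```bash
python3 -c "
from h import *
go([.381,.2035,.278],-11)"
```

```text
t 7.67 pos [0.3847 0.2048 0.2915] az -10.66 F [-2.4  1.5  6.3] gap 0.286 gf 49.2 j6 2.07
dp [-0.0045  0.0027  0.018 ] twist 0.011 tilt [ 0.0036  0.0017 -1.    ]
```

The gap of 24 mm is under 29 mm because the tips are only at the ball's equator. I reopen and go 13 mm lower.

>>> jog_arm --increments '[{"dp":[0,0,0],"twist":0,"gripper":0.6},{"dp":[0,0,0],"twist":0,"gripper":0.6},{"dp":[-0.003,0.001,0.009],"twist":0,"gripper":0.6},{"dp":[-0.003,0.001,0.018],"twist":0,"gripper":0.6},{"dp":[-0.003,0.001,0.018],"twist":0,"gripper":0.3},{"dp":[-0.003,0.001,0.018],"twist":0,"gripper":0},{"dp":[-0.003,0.001,0.018],"twist":0,"gripper":0},{"dp":[-0.003,0.001,0.018],"twist":0,"gripper":0}]' --squeeze 60

```text
clock: 8.33
eef_pos: [0.3811, 0.2054, 0.2742]
orientation: [0.996, -0.093, -0.001, -0.002]
ft_force: [0.3, 6.1, -3.2]
finger_gap: 0.309
gripper_force: 59.1
```

Run:
```python
from h import *
go([.381,.2035,.278],-11)
im=arm.capture('side')
m,u,v=blob(im,'red',(280,160,302,186));print('ball px',u.min(),u.max(),v.min(),v.max())
```

```text
t 8.33 pos [0.3811 0.2054 0.2742] az -10.62 F [ 0.3  6.1 -3.2] gap 0.309 gf 59.1 j6 2.08
dp [ 0.0003  0.0025 -0.0051] twist 0.013 tilt [-0.0014  0.0036 -1.    ]
ball px 293 294 170 173
```

>>> jog_arm --increments '[{"dp":[-0.005,0,0.01],"twist":0,"gripper":0},{"dp":[-0.0095,0,0.02],"twist":0,"gripper":0},{"dp":[-0.0095,0,0.02],"twist":0,"gripper":0}]' --squeeze 90

```text
clock: 8.63
eef_pos: [0.3752, 0.2067, 0.2617]
orientation: [0.996, -0.093, 0.002, -0.002]
ft_force: [0.5, 5.0, 8.0]
finger_gap: 0.296
gripper_force: 88.1
```

```bash
python3 -c "
from h import *
go([.381,.2035,.278],-11)"
```

```text
t 8.63 pos [0.3752 0.2067 0.2617] az -10.62 F [0.5 5.  8. ] gap 0.296 gf 88.1 j6 2.08
dp [ 0.0085  0.0027 -0.0217] twist 0.013 tilt [ 0.0039  0.0037 -1.    ]
```

>>> jog_arm --increments '[{"dp":[-0.0076,0,0.0206],"twist":0,"gripper":0},{"dp":[-0.0105,0,0.0313],"twist":0,"gripper":0},{"dp":[-0.0129,0,0.042],"twist":0,"gripper":0},{"dp":[-0.0148,0,0.053],"twist":0,"gripper":0},{"dp":[-0.0162,0,0.0637],"twist":0,"gripper":0},{"dp":[-0.017,0,0.0747],"twist":0,"gripper":0},{"dp":[-0.0173,0,0.0857],"twist":0,"gripper":0},{"dp":[-0.0173,0,0.0857],"twist":0,"gripper":0}]'

```text
clock: 9.3
eef_pos: [0.362, 0.2097, 0.1971]
orientation: [0.996, -0.093, 0.001, -0.003]
ft_force: [10.5, 9.0, 4.5]
finger_gap: 0.297
gripper_force: 105.6
```

Run:
```python
from h import *
go([.381,.2054,.2742],-11)
im=arm.capture('side');cv2.imwrite('pics/side5.png',im[:,:,::-1])
c=cv2.resize(im[180:250,295:375],None,fx=8,fy=8,interpolation=cv2.INTER_CUBIC);cv2.imwrite('pics/c5.png',c[:,:,::-1])
print(im[205:240,328].sum(1)//3, im[205:240,327].sum(1)//3)
```

```text
t 9.3 pos [0.362  0.2097 0.1971] az -10.66 F [10.5  9.   4.5] gap 0.297 gf 105.6 j6 2.1
dp [ 0.026   0.0004 -0.1028] twist 0.011 tilt [ 0.0018  0.0051 -1.    ]
[122 123 104  55  68  58  88  82  58  51  50  58  65  41  42  81 123  76
  94  77 116  85  86 111  62 112 102  94  99 147  28  16 147 144 145] [122 123 104  51  57  59  88  81  55  52  49  58  61  41  41 102 116  87
 127  88 119  98 119 113  79 113 103  93 107 147  39  22 147 145 137]
```

View pics/c5.png

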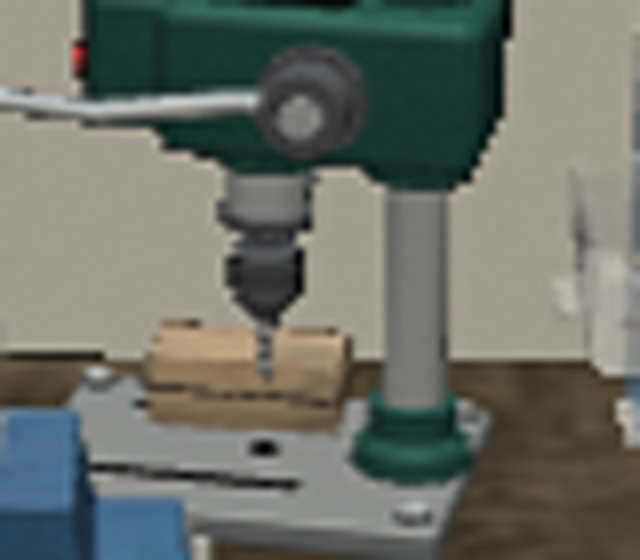

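The lever is down about 0.49 rad and the bit tip is at about crop (265,378). The pencil line is near row 395 and the base hole at (265,448). I'll get the tip subpixel by differencing with the first image, where the wood was bare.

```bash
cat >> h.py <<'E'
def tipdiff(im):
    a=cv2.imread('pics/side0.png')[:,:,::-1].astype(int)
    print(np.c_[range(219,237),np.abs(im.astype(int)-a).sum(2)[219:237,324:333]//3])
E
python3 - <<'E'
from h import *
S=[arm.capture('side') for _ in range(3)];tipdiff(np.mean(S,0));print(np.std([s[225,328] for s in S],0))
a=cv2.imread('pics/side0.png')[:,:,::-1].astype(int)
print(np.c_[range(215,238),a.sum(2)[215:238,324:333]//3])
go([.381,.2054,.2742],-11)
E
```

```text
[[219   3   6  73  66  40 110   8   3   0]
 [220   0   2   3  27  10  75  10   0   1]
 [221   2   1   7   7  21  14   3   0   2]
 [222   1   1   2  70  84  10   1   1   1]
 [223   2   0   2  28  58  10   0   0   3]
 [224   1   0   1  68  72   8   1   0   2]
 [225   0   0   1  15  30   5   1   1   2]
 [226   0   1   0  49  38   6   0   2   1]
 [227   2   1   0   7   1   1   0   1   1]
 [228   2   1   1   1   0   0   1   0   1]
 [229   0   1   1   1   1   0   0   1   0]
 [230   1   0   0   1   0   1   1   2   1]
 [231   0   2   0   1   1   1   0   1   1]
 [232   1   0   1   1   1   0   1   1   0]
 [233   0   1   0   2   1   1   1   0   2]
 [234   0   2   0   1   1   2   1   1   0]
 [235   0   1   1   3   0   1   2   2   1]
 [236   2   1   1   2   1   0   1   1   1]]
[0.81649658 0.47140452 0.47140452]
[[215 154 157 163 127 122 100 148 155 153]
 [216 153 154 159  83  77 148 157 154 153]
 [217 153 154 158 104  84 146 154 153 154]
 [218 153 153 158  73  46 144 155 153 153]
 [219 152 154 158 107  83 146 155 155 154]
 [220 153 153 157 138  90 145 155 154 154]
 [221 149 152 154  91  78 147 16
[... 159 characters left out ...]
18 122 129 129 129 132]
 [226 116 116 119 120 118 116 119 124 121]
 [227 114 116 117 117 119 123 121 122 120]
 [228 112 113 116 114 110 111 116 112 107]
 [229  81  63  55  81  63  55  76  77  71]
 [230 110 111 111 113 112 114 111  88  78]
 [231 103 103 103 104 104 104 105 105 103]
 [232  98  96  96  96  95  95  97  94  88]
 [233 103 104 104 109  99  97  95  91  88]
 [234 144 147 146 147 148 147 146 145 130]
 [235 142 145  90  41  28  97 138 143 142]
 [236 143 145  75  26  18  64 133 143 142]
 [237 143 144 147 149 149 146 144 142 141]]
t 9.5 pos [0.362  0.2097 0.1985] az -10.73 F [-4.6  7.6  9.2] gap 0.294 gf 105.8 j6 2.1
dp [ 0.026   0.0003 -0.101 ] twist 0.009 tilt [ 0.0011  0.0053 -1.    ]
```

>>> jog_arm --increments '[{"dp":[0.0003,0,0.011],"twist":0,"gripper":0},{"dp":[0.0011,0,0.022],"twist":0,"gripper":0},{"dp":[0.0025,0,0.0328],"twist":0,"gripper":0},{"dp":[0.0044,0,0.0437],"twist":0,"gripper":0},{"dp":[0.0044,0,0.0437],"twist":0,"gripper":0},{"dp":[0.0044,0,0.0437],"twist":0,"gripper":0}]'

```text
clock: 10.0
eef_pos: [0.3681, 0.2088, 0.1667]
orientation: [0.996, -0.09, 0.004, -0.002]
ft_force: [3.6, 2.6, 8.4]
finger_gap: 0.3
gripper_force: 105.3
```

Run:
```python
from h import *
S=[arm.capture('side') for _ in range(2)];tipdiff(np.mean(S,0)[:, :])
go([.381,.2054,.2742],-11)
h=onz('side',327.55,235.55,.018);print(h)
for z in (.078,.055,.046,.042,.040,.038,.036):print(z,proj('side',np.r_[h[:2],z]))
```

```text
[[219  72 107 100  48  24  90 100 106   6]
 [220   8  72 125 103  53 106 119   6   4]
 [221   2  41  97  51  36 109  69   9   0]
 [222   0   4  26  83  93  71   7   1   1]
 [223   2   1  13  39  34  24   3   1   2]
 [224   0   1   3  68  71   7   1   0   1]
 [225   0   0   1  14  21   3   2   1   2]
 [226   0   0   0  23  34   7   1   2   0]
 [227   2   1   1  15  25   6   0   0   0]
 [228   1   2   2  16  13   2   1   0   1]
 [229   0   2   2  15   6   0   1   2   0]
 [230   0   1   2   1   1   1   1   2   1]
 [231   1   1   0   1   2   0   0   1   0]
 [232   1   0   1   1   1   1   1   0   0]
 [233   1   1   0   2   0   1   1   0   2]
 [234   0   3   0   1   2   1   1   1   1]
 [235   0   1   0   2   0   0   1   1   1]
 [236   2   2   0   3   1   0   1   2   1]]
t 10.1 pos [0.3681 0.2088 0.167 ] az -10.34 F [4.  1.6 7.9] gap 0.295 gf 105.3 j6 2.09
dp [ 0.0189  0.0006 -0.1428] twist 0.022 tilt [ 0.0092  0.004  -0.9999]
[0.51585426 0.28604329 0.018     ]
0.078 [327.74100302 221.16615493]
0.055 [327.66723698 226.71928447]
0.046 [327.63855875 228.87885678]
0.042 [327.6258463  229.83626837]
0.04 [327.61949777 230.31442256]
0.038 [327.61315435 230.79220969]
0.036 [327.60681604 231.26963023]
```

>>> jog_arm --increments '[{"dp":[0.0018,0,0.0086],"twist":0,"gripper":0},{"dp":[0.0037,0,0.0172],"twist":0,"gripper":0},{"dp":[0.0037,0,0.0172],"twist":0,"gripper":0},{"dp":[0.0037,0,0.0172],"twist":0,"gripper":0},{"dp":[0.0037,0,0.0172],"twist":0,"gripper":0}]'

```text
clock: 10.52
eef_pos: [0.3703, 0.2083, 0.154]
orientation: [0.996, -0.089, 0.004, -0.002]
ft_force: [1.6, 4.7, 9.1]
finger_gap: 0.293
gripper_force: 103.5
```

```bash
cat >> h.py <<'E'
def step():
    S=np.mean([arm.capture('side') for _ in range(2)],0)
    a=cv2.imread('pics/side0.png')[:,:,::-1].astype(int)
    print(np.c_[range(226,234),np.abs(S-a).sum(2)[226:234,326:330]//3,S.sum(2)[226:234,326:330]//3].astype(int))
    go([.381,.2054,.2742],-11);z=arm.read_state()['eef_pos'][2]
    print('theta',np.radians(28.58)-np.arcsin((79-(.2742-z)*1000)/165.1))
E
python3 -c "
from h import *
step()"
```

```text
[[226   1  15  15   2 118 121 115 115]
 [227   1  20  35   6 118  97  84 116]
 [228   1  16  19   4 115 124  91 107]
 [229   1  33  27   5  53 114  90  60]
 [230   1   9  13   4 109 103  99 110]
 [231   0   1   1   0 102 103 103 104]
 [232   0   1   0   0  96  95  95  94]
 [233   0   1   0   1 104 107  99  96]]
t 10.62 pos [0.3703 0.2083 0.154 ] az -10.25 F [1.6 4.9 9. ] gap 0.296 gf 103.5 j6 2.09
dp [ 0.0158  0.0005 -0.1601] twist 0.025 tilt [ 0.0077  0.0031 -1.    ]
theta 0.7507908153965592
```

>>> jog_arm --increments '[{"dp":[0.0011,0,0.0043],"twist":0,"gripper":0},{"dp":[0.0011,0,0.0043],"twist":0,"gripper":0},{"dp":[0.0011,0,0.0043],"twist":0,"gripper":0}]'

```text
clock: 10.87
eef_pos: [0.3709, 0.2081, 0.1506]
orientation: [0.996, -0.089, 0.003, -0.002]
ft_force: [0.2, 5.2, 9.3]
finger_gap: 0.289
gripper_force: 121.2
```

```bash
python3 -c "
from h import *
step()"
```

```text
[[226   1  15  17   2 117 120 108 113]
 [227   1  17  16   3 118 109 110 120]
 [228   0  16  20   5 116 123  89 106]
 [229   1  19  12   0  54  62  52  54]
 [230   0  12  10   2 110 123 115 113]
 [231   0   0   1   0 103 103 102 105]
 [232   0   1   1   0  95  94  94  95]
 [233   0   2   0   0 104 106  99  96]]
t 10.97 pos [0.3709 0.2081 0.1506] az -10.21 F [1.2 5.1 8.8] gap 0.29 gf 121.2 j6 2.08
dp [ 0.0149  0.0005 -0.1647] twist 0.026 tilt [ 0.0071  0.0029 -1.    ]
theta 0.7721478858236994
```

>>> jog_arm --increments '[{"dp":[0.0012,0,0.0043],"twist":0,"gripper":0},{"dp":[0.0012,0,0.0043],"twist":0,"gripper":0},{"dp":[0.0012,0,0.0043],"twist":0,"gripper":0}]'

```text
clock: 11.22
eef_pos: [0.3717, 0.2079, 0.1473]
orientation: [0.996, -0.089, 0.003, -0.002]
ft_force: [0.9, 5.1, 9.1]
finger_gap: 0.293
gripper_force: 121.3
```

```bash
python3 -c "
from h import *
step()"
```

```text
[[226   1  15  15   2 119 121 116 115]
 [227   1  40  43   7 119  77  76 116]
 [228   1  16  14   2 116 125 113 113]
 [229   0  18  25   3  55  62  37  52]
 [230   0  20  10   2 111  93 107 113]
 [231   0   0   0   0 103 103 103 104]
 [232   0   1   0   0  95  94  94  94]
 [233   0   2   0   1 104 107  99  96]]
t 11.32 pos [0.3716 0.2079 0.1474] az -10.19 F [-0.2  4.9  9.7] gap 0.293 gf 121.3 j6 2.08
dp [ 0.0139  0.0005 -0.169 ] twist 0.027 tilt [ 0.0067  0.0026 -1.    ]
theta 0.7924159998272617
```

>>> jog_arm --increments '[{"dp":[0.0013,0,0.0043],"twist":0,"gripper":0},{"dp":[0.0013,0,0.0043],"twist":0,"gripper":0},{"dp":[0.0013,0,0.0043],"twist":0,"gripper":0}]'

```text
clock: 11.57
eef_pos: [0.3725, 0.2078, 0.1441]
orientation: [0.996, -0.089, 0.003, -0.001]
ft_force: [-1.2, 5.6, 11.3]
finger_gap: 0.287
gripper_force: 121.4
```

```bash
python3 -c "
from h import *
step()"
```

```text
[[226   1  25  28   3 119  95  90 112]
 [227   1  21  34   6 119  96  84 117]
 [228   1  38  15   2 116  76 101 112]
 [229   0  34  12   0  55 115  74  55]
 [230   0  43  16   3 111  69 100 112]
 [231   0  12   3   1 103  92 101 106]
 [232   0   0   0   0  95  95  94  94]
 [233   0   1   0   0 104 107  99  97]]
t 11.67 pos [0.3724 0.2077 0.1441] az -10.18 F [-0.9  5.6 10.6] gap 0.291 gf 121.4 j6 2.08
dp [ 0.0128  0.0005 -0.1733] twist 0.027 tilt [ 0.0061  0.0023 -1.    ]
theta 0.8131928298588423
```

>>> jog_arm --increments '[{"dp":[0.0007,0,0.0024],"twist":0,"gripper":0},{"dp":[0.0007,0,0.0024],"twist":0,"gripper":0},{"dp":[0.0007,0,0.0024],"twist":0,"gripper":0}]'

```text
clock: 11.92
eef_pos: [0.3732, 0.2077, 0.1423]
orientation: [0.996, -0.089, 0.003, -0.002]
ft_force: [-0.2, 5.9, 9.4]
finger_gap: 0.29
gripper_force: 130.5
```

```bash
python3 -c "
from h import *
step()"
```

```text
[[226   1  47  39   4 119  72  79 111]
 [227   1  15  27   5 118 122  91 117]
 [228   1  39  27   3 116  74  82 108]
 [229   0  34  12   1  54 115  74  56]
 [230   0  42  17   3 110  71 100 112]
 [231   0   4  22   4 104 107  82  99]
 [232   0   0   0   0  96  95  95  95]
 [233   0   1   0   1 105 107  99  96]]
t 12.02 pos [0.3732 0.2077 0.1423] az -10.17 F [1.  6.3 9.7] gap 0.287 gf 130.5 j6 2.08
dp [ 0.0119  0.0005 -0.1758] twist 0.028 tilt [ 0.0067  0.0027 -1.    ]
theta 0.8249132711114435
```

The first tip pixels in row 231 and the TCP travel both put the tip at z ≈ 0.038, which is level with the line. The hold is steady at about 10 N, so I hand it in.

```bash
python3 -c "
from rig import arm
print(arm.job_done())"
```

```text
the job is handed in; nothing more can be done
None
```

The quill lock is turned to about 1.27 rad (free), and the arm is holding the lever down by its red ball with the bit tip level with the pencil line, to about 1 mm by the camera; the job is handed in.

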